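# Serve a bun with the tongs

### The job

Pick up the kitchen tongs, take the small round bun off the chopping board with them and finish holding it, lifted in the squeezed tongs, level and clear above the middle of the small bowl that stands on the robot's right; the program ends while it is still held there. The gripper itself must not touch the bun, and the bowl, the long roll and the kitchen timer stay where they are.

Things in the scene. Friction and masses are not known exactly. Their poses are not given: they have to be found in the camera images.
- tongs: Loose steel spring tongs, 235 mm long, 120 g, lying flat; two arms hinged on an upright pivot at the rear end open sideways, spring apart by themselves and move alike. Origin: on the centre line, midway between the grey grip pads, at the underside. x points to the tips, y to the left arm, z up. They balance about 6 mm ahead of the origin.
- tongs_grip (a point): Point midway between the two grey grip pads, 12 mm above the tongs' origin. Each pad is 44 mm long (along x, centred here) and 24 mm tall from the underside. Outer faces 64 mm apart when open, 40 mm when closed on the bun. Held 52 mm apart they push out about 8 N each, enough to carry the tongs; closed on the bun about 10 N, so a grip of 25 to 60 N holds the bun well.
- tongs_tips (a point): Point midway between the tips, 100 mm ahead (x) of the tongs' origin, 13 mm above their underside; the bun is held here. The tips are upright cupped plates, 42 mm long along x, 26 mm tall, 4 mm thick. Gap between them: about 95 mm open, about 70 mm with the grip pads 52 mm apart (goes over the bun), 44 mm on the bun.
- tongs_pivot (a point): Pivot of the tongs' arms, 85 mm behind (-x) the tongs' origin, at 12 mm height; a steel post 14 mm across and 25 mm tall, with a wire loop reaching 30 mm farther back.
- tongs_left (a joint): Angle of the left arm, rad: 0 fully open, about 0.07 with the grip pads 52 mm apart, about 0.14 closed on the bun, 0.24 closed on nothing. The right arm moves alike.
- bun: Small round bread bun, 44 mm across, 34 mm tall, 35 g, domed, with a cross cut on top; loose, standing on the chopping board. Origin: centre of its underside.
- bun_center (a point): Point on the bun's axis, 15 mm above its underside, where it is widest.
- board: Wooden chopping board, 240 x 340 x 22 mm, fixed. Origin: centre of its underside; its top is 22 mm above the worktop.
- long_roll: Long bread roll, 100 mm long (its x axis), 36 mm wide and 36 mm tall, loose on the board beside the bun. Origin: centre of its underside. To be left alone.
- bowl: Small round ceramic bowl, light with a coloured band, 115 mm across, 57 mm tall, loose, on the worktop at the robot's right (the like bowl far to the left is part of the room). Origin: centre of its underside.
- kitchen_timer: Round kitchen timer, 63 mm across, 44 mm tall, loose bystander. Origin: centre of its underside.
Mind the look-alikes: they are no part of the job. There is more than one size of the bun; the job needs the smallest.

How it is judged:
By the outcome, as a careful person would: the job done as asked, in the order asked, and still so for the second after the job is handed in, while the arm keeps its last pose, push and grip.
It also fails if it takes over 40 s, if anything falls off the work surface, if the arm or the gripper's body presses on something with over 40 N, if the wrist force passes 120 N, or if a joint passes its speed limit or range.

### The arm

A 6-joint arm with a two-finger parallel gripper is mounted at the origin on a cart in front of the work surface, level with it; the furniture and walls round the work are solid. World frame = base frame: x ahead of the robot, y to its left, z up, the work surface at z = 0. Lengths are in m, angles in rad, forces in N, time in s.
With the tool pointing down it reaches from about 0.35 to 0.975 m from the base axis. Payload 4.9 kg.
Tool frame: the origin (TCP) lies midway between the tips of the shut fingers; the grasp point (between the pads) lies 19 mm behind it; z points along the fingers, y is the line along which they close (so a half turn about z gives the same grasp; the last joint's range is limited). The gripper opens to 85 mm and grips with 20 to 120 N. Pads are 22 mm wide; open, the fingers measure 114 mm over their backs; the gripper's body (76 mm by 85 mm) begins 54 mm behind the grasp point. The pads swing forward as they close: fully open they stand 13 mm farther back than shut.
Start: joints at [1.031, 0.053, 1.613, -0, 1.476, -0.119], TCP at [0.255, 0.57, 0.209] pointing down, gripper open.
Joint ranges: [-3.01, 3.01], [-1.01, 2.22], [0.06, 2.58], [-1.02, 4.17], [0.09, 2.62], [-3.14, 3.14]. Speed limits (rad/s): [2.57, 2.57, 3.14, 3.14, 3.14, 3.14].

### API

Orientations are given as a rotation vector (axis times angle).
In Python, from station import ctrl gives the robot as it stands.
- The arm moves only by the tool step_arm, never from a script. Its argument "targets" is a list of rows, each an object with "travel": the shift along the world's x, y, z as a fraction of full scale, a list of three; "angular": the turn, a rotation vector about the world's x, y, z as a fraction of full scale, a list of three; "gripper": the opening, from 0 (shut) to 1 (fully open). In form: [{"travel": [x, y, z], "angular": [rx, ry, rz], "gripper": gripper}, ...]. A call has 1 to 10 rows; each row is the pose to reach, as a shift and turn from the pose commanded when the call began; what a row does not reach only later rows make up. Full scale, the value 1, is 0.6 m for a shift and pi/4 rad for a turn. A row lasts 1/10 s, in which the tool goes at most 50 mm and 8.59 degrees, less where a joint would pass 70% of its speed; a pose out of reach is approached as far as the arm can. A call with a number of a shift or a turn outside -1 to 1 is refused whole. A call with a gripper value outside its range is refused whole. The fingers move at their own pace and stop on an object; "squeeze" is the grip in N (left out, the last holds). Time passes only in rows, so rows that repeat a pose let the fingers close. It gives the time, the measured TCP pose, the force, the opening and the grip force at its end, in the units of the state.
- ctrl.get_obs(): the state, without advancing time (a new reading comes with each control period).
- ctrl.get_image(name): name is "side" or "top" or "wrist"; returns a dict with "img" (384x512x3 uint8, red, green, blue), "fx", "fy", "cx", "cy" (pixels), "D" ([k1, k2, p1, p2, k3] as OpenCV has them; the pictures are not rectified), "rvec" (rotation vector, rad) and "tvec" (3), from world to camera coordinates, as OpenCV has them. Camera axes: x right, y down, z forward; pixel columns grow to the right and rows downward; lengths in m; the calibration is good to about 2 mm. A picture is of the moment at which its call begins. There is no depth.
- ctrl.finish_job(): hands the job in; it is judged then, once.
The state is a dict: "t": time; "q": joint angles; "dq": joint speeds; "effort": joint torques, N m; "tool_pos": TCP position; "tool_rot": TCP orientation; "contact_force": force on the tool from outside, world axes, zero at the start; "wrist_torque": the same for the moment, N m; "opening": finger opening in m; "grip_force": force on a finger pad.
Only numpy, scipy, OpenCV 4.12 (cv2) and the standard library are available. Lean on these libraries where they do the work, as an engineer would, in place of code of your own. Each camera call takes 0.05 s, during which the arm holds its last target. There are 200 camera calls.

## Working session

There is one attempt and no reset: what is moved stays moved. The work goes in short steps, Python scripts to look and compute and a tool call to move; the robot and the scene stay as the last step left them, time stands still between calls to the robot, and variables do not carry over. Pictures are saved under pics/ and viewed, at most 10 in all, crops included, and the job is handed in when it is done.

Besides the shell and the picture viewer there is one more tool, called after "Request:" as a command line: name --argument value ..., lists and objects as JSON in quotes. step_arm: Moves the arm, as the interface text tells. Its arguments: {"type":"object","properties":{"targets":{"type":"array"},"squeeze":{"type":"number"}},"required":["targets"]}

```bash
mkdir -p pics
cat > h.py <<'E'
import numpy as np, cv2, pickle
from station import ctrl
def grab(n,tag):
    d=ctrl.get_image(n); pickle.dump(d,open(f'{tag}.pkl','wb')); return d
def ray(d,uv):
    K=np.array([[d['fx'],0,d['cx']],[0,d['fy'],d['cy']],[0,0,1]])
    p=cv2.undistortPoints(np.array(uv,float).reshape(-1,1,2),K,np.array(d['D']))[:,0]
    R=cv2.Rodrigues(np.array(d['rvec'],float))[0]; t=np.array(d['tvec'],float).ravel()
    return -R.T@t,(R.T@np.c_[p,np.ones(len(p))].T).T
def onz(d,uv,z):
    c,v=ray(d,uv); return c+v*((z-c[2])/v[:,2])[:,None]
def proj(d,P):
    K=np.array([[d['fx'],0,d['cx']],[0,d['fy'],d['cy']],[0,0,1]])
    return cv2.projectPoints(np.array(P,float).reshape(-1,1,3),np.array(d['rvec'],float),np.array(d['tvec'],float),K,np.array(d['D']))[0][:,0]
E
python3 - <<'E'
from h import *
a=grab('top','top0');b=grab('side','side0')
cv2.imwrite('pics/top0.png',cv2.resize(a['img'][...,::-1],(800,600),interpolation=cv2.INTER_CUBIC))
cv2.imwrite('pics/side0.png',cv2.resize(b['img'][...,::-1],(800,600),interpolation=cv2.INTER_CUBIC))
print(ctrl.get_obs())
for d in(a,b): print(ray(d,[[256,192]]),d['fx'])
E
```

```text
{'t': 0.1, 'q': array([ 1.03101396e+00,  5.33009098e-02,  1.61416081e+00,  6.36249977e-06,
        1.47601334e+00, -1.18998032e-01]), 'dq': array([-1.57687305e-03, -2.55245756e-03, -5.32554093e-04, -8.96000301e-04,
        1.87761905e-03, -6.14951841e-05]), 'effort': array([ 1.25382971e-04, -3.94903207e+01, -3.71363997e+01, -1.59990900e-04,
        3.86057451e-03, -1.04598570e-05]), 'tool_pos': array([0.25497869, 0.56995479, 0.2079773 ]), 'tool_rot': array([-6.55973256e-01, -3.07171493e+00,  2.79415694e-03]), 'contact_force': array([-0.19666799,  0.17586408,  0.71070603]), 'wrist_torque': array([-0.00153681,  0.04800102,  0.03461519]), 'grip_force': 0.0, 'opening': 0.08532718977965514}
(array([0.36049023, 0.00388922, 1.31858406]), array([[ 0.06451687, -0.02318293, -0.99775391]])) 348.7308468708961
(array([0.42918697, 1.1848009 , 0.8918102 ]), array([[ 0.02622183, -0.81285178, -0.58190855]])) 451.2896251612233
```

View pics/top0.png

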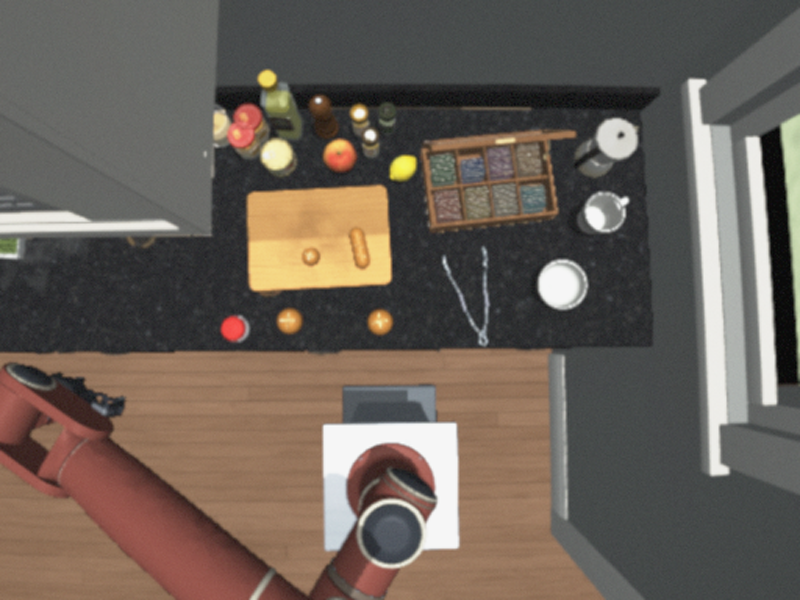

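View pics/side0.png

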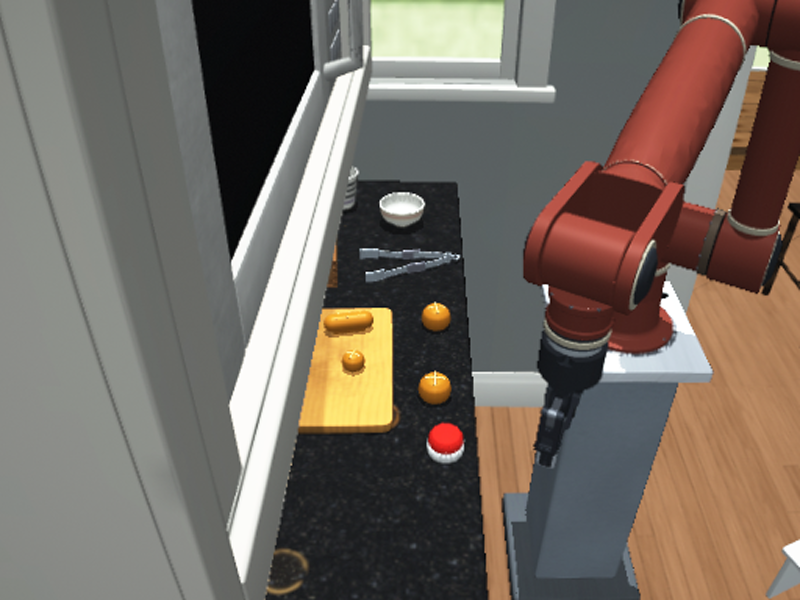

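The top view (800 px scale) has up = +x and left = +y. The tongs' pivot is at (483,340), with tips at (445,258) and (485,250). The small bun is at (311,257), the long roll at (360,248), the bowl at (562,285), the bigger buns at (289,321) and (380,321), and the red timer at (235,328). The side view agrees; there the small bun is at (353,360).

Run:
```python
from h import *
a=pickle.load(open('top0.pkl','rb'));b=pickle.load(open('side0.pkl','rb'))
s=.64
def cent(d,m,box,z,n,k=2):
    x0,y0,x1,y1=[int(v*s) for v in box]
    M=np.zeros_like(m);M[y0:y1,x0:x1]=m[y0:y1,x0:x1]
    c,_=cv2.findContours(M,cv2.RETR_EXTERNAL,cv2.CHAIN_APPROX_NONE)
    c=max(c,key=cv2.contourArea); mm=cv2.moments(c); uv=[mm['m10']/mm['m00'],mm['m01']/mm['m00']]
    (ex,ey),r=cv2.minEnclosingCircle(c)
    print(n,np.round(uv,1),cv2.boundingRect(c),'mom',onz(d,[uv],z).round(3)[0],'circ',onz(d,[[ex,ey]],z).round(3)[0],round(r,1)); return c
for d,nm,B in((a,'top',dict(bun=(296,245,326,270),roll=(345,222,375,272),bl=(270,303,306,338),br=(363,305,398,340),timer=(215,310,255,345),bowl=(530,255,595,315),tongs=(435,240,500,348))),
            (b,'side',dict(bun=(338,345,370,376),roll=(320,307,376,335),bl=(415,365,455,408),br=(418,298,455,335),timer=(420,415,470,465),bowl=(372,185,432,230),tongs=(355,243,465,287)))):
    h=cv2.cvtColor(d['img'],cv2.COLOR_RGB2HSV); H,S,V=h[...,0],h[...,1],h[...,2]
    for n,z in(('bun',.039),('roll',.04),('bl',.025),('br',.025),('timer',.03),('bowl',.057),('tongs',.018)):
        if n in('bun','roll'):
            x0,y0,x1,y1=[int(v*s) for v in B[n]]
            print(nm,n,'board hsv',h[y0,x0],'obj',h[(y0+y1)//2,(x0+x1)//2])
            m=((H<16)&(S>150)) if nm=='top' else ((H<18)&(S>190))
        elif n in('bl','br'): m=(S>120)&(V>70)
        elif n=='timer': m=((H<6)|(H>172))&(S>150)
        else: m=V>70 if n=='tongs' else V>110
        try: c=cent(d,m.astype(np.uint8)*255,B[n],z,nm+' '+n)
        except Exception as e: print(n,e)
    if nm=='top':
        print('board corners',onz(d,np.array([[248,190],[386,186],[391,285],[250,290]])*s,.022).round(3).tolist())
x0,y0,x1,y1=275,150,322,226
cr=cv2.resize(a['img'][y0:y1,x0:x1],None,fx=7.5,fy=7.5,interpolation=cv2.INTER_CUBIC)
x0,y0,x1,y1=225,150,300,190
c2=cv2.resize(b['img'][y0:y1,x0:x1],None,fx=5.5,fy=5.5,interpolation=cv2.INTER_CUBIC)
o=np.zeros((max(cr.shape[0],c2.shape[0]),cr.shape[1]+c2.shape[1]+4,3),np.uint8);o[:cr.shape[0],:cr.shape[1]]=cr;o[:c2.shape[0],-c2.shape[1]:]=c2
cv2.imwrite('pics/tongs.png',o[...,::-1]);print(o.shape)
```

```text
top bun board hsv [ 19 130 235] obj [ 20  94 237]
top bun [199.2 167.2] (195, 165, 8, 4) mom [0.538 0.183 0.039] circ [0.54  0.185 0.039] 3.5
top roll board hsv [ 17 136 216] obj [ 19 135 241]
top roll [232.5 155.2] (231, 151, 5, 15) mom [0.581 0.059 0.04 ] circ [0.57  0.056 0.04 ] 7.2
top bl [184.9 205. ] (177, 197, 17, 17) mom [0.399 0.238 0.025] circ [0.398 0.238 0.025] 8.4
top br [242.8 205.7] (235, 198, 17, 17) mom [0.394 0.023 0.025] circ [0.394 0.023 0.025] 8.3
top timer [148.2 209.9] (141, 202, 15, 16) mom [0.382 0.373 0.03 ] circ [0.382 0.374 0.03 ] 7.8
top bowl [359.7 181.6] (344, 166, 33, 32) mom [ 0.476 -0.407  0.057] circ [ 0.476 -0.408  0.057] 16.4
top tongs [302.9 190.9] (283, 157, 31, 65) mom [ 0.447 -0.202  0.018] circ [ 0.453 -0.202  0.018] 32.8
board corners [[0.716, 0.34, 0.022], [0.722, 0.004, 0.022], [0.48, -0.005, 0.022], [0.472, 0.332, 0.022]]
side bun board hsv [ 20 157 246] obj [ 18 202 237]
side bun [225.7 232.5] (219, 227, 14, 11) mom [0.549 0.197 0.039] circ [0.55  0.19  0.039] 7.0
side roll board hsv [ 50   7 106] obj [ 17 204 230]
side roll [222.8 208. ] (207, 201, 32, 13) mom [0.568 0.083 0.04 ] circ [0.57  0.067 0.04 ] 15.6
side bl [277.9 248.5] (268, 238, 21, 21) mom [0.398 0.245 0.025] circ [0.398 0.242 0.025] 10.5
side br [278.6 202.2] (270, 194, 18, 18) mom [0.394 0.028 0.025] circ [0.394 0.028 0.025] 9.3
side timer [284.8 279.9] (274, 270, 23, 20) mom [0.382 0.37  0.03 ] circ [0.381 0.369 0.03 ] 11.2
side bowl [256.8 132.6] (243, 123, 29, 22) mom [ 0.476 -0.38   0.057] circ [ 0.476 -0.398  0.057] 14.1
side tongs [258.5 167. ] (230, 159, 65, 22) mom [ 0.464 -0.191  0.018] circ [ 0.453 -0.213  0.018] 32.2
(570, 768, 3)
```

View pics/tongs.png

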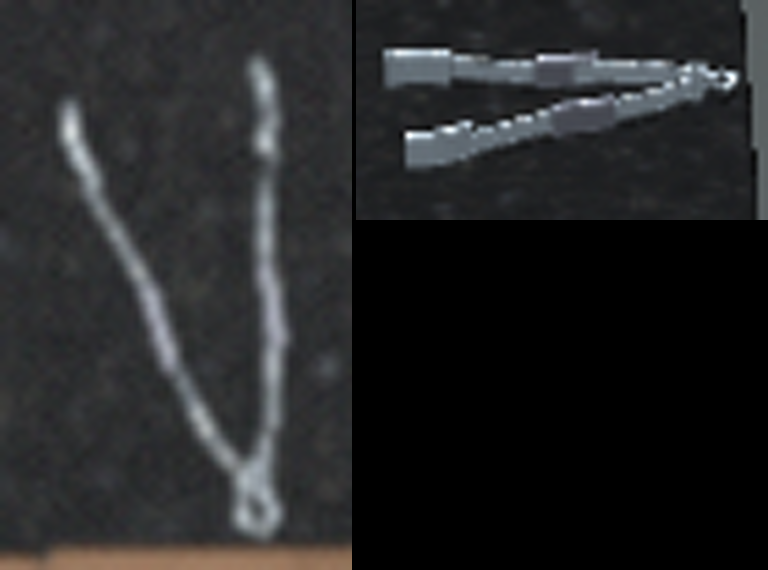

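The crop shows the tongs clearly. In the top part, the left pad is near (155,325), the right pad (272,310), the pivot (255,475), and the tips (73,130) and (263,100). The side part shows its pads at (565,70) and (583,115).

Run:
```python
from h import *
a=pickle.load(open('top0.pkl','rb'));b=pickle.load(open('side0.pkl','rb'))
t=np.array([[155,325],[272,310],[255,475],[257,512],[73,130],[263,100]])/7.5+[275-.5,150-.5]
P=onz(a,t,.022);print(P.round(3))
s=(np.array([[565-356,70],[583-356,115],[425-356,67],[436-356,148]]))/5.5+[225-.5,150-.5]
S=onz(b,s,.013);print('side padR padL tipR tipL',S.round(3))
for n,p,q,w in(('top',P[:2].mean(0),P[2],P[4:].mean(0)),('side',S[:2].mean(0),P[2],S[2:].mean(0))):
    d=w-p;print(n,'grip',p.round(4),'yaw from tips',np.degrees(np.arctan2(d[1],d[0])),'piv-tips',np.degrees(np.arctan2(*(w-q)[1::-1])))
# small bun: darker/saturated vs board
for d,box in((a,(290,240,332,275)),(b,(335,342,372,380))):
    x0,y0,x1,y1=[int(v*.64) for v in box]
    lab=cv2.cvtColor(d['img'],cv2.COLOR_RGB2LAB)[y0:y1,x0:x1].astype(int)
    m=(np.linalg.norm(lab-np.median(lab.reshape(-1,3),0),axis=2)>16).astype(np.uint8)
    c,_=cv2.findContours(m,cv2.RETR_EXTERNAL,cv2.CHAIN_APPROX_NONE);c=max(c,key=cv2.contourArea)
    (u,v),r=cv2.minEnclosingCircle(c);print(u+x0,v+y0,r,cv2.boundingRect(c),onz(d,[[u+x0,v+y0]],.038).round(4))
ob=ctrl.get_obs();R=cv2.Rodrigues(ob['tool_rot'])[0];print(R.round(3))
```

```text
[[ 0.44  -0.173  0.022]
 [ 0.446 -0.231  0.022]
 [ 0.364 -0.221  0.022]
 [ 0.346 -0.222  0.022]
 [ 0.538 -0.134  0.022]
 [ 0.552 -0.23   0.022]]
side padR padL tipR tipL [[ 0.451 -0.232  0.013]
 [ 0.438 -0.177  0.013]
 [ 0.545 -0.233  0.013]
 [ 0.531 -0.135  0.013]]
top grip [ 0.4429 -0.202   0.022 ] yaw from tips 11.32661743194253 piv-tips 12.292174899803245
side grip [ 0.4442 -0.2044  0.013 ] yaw from tips 12.037121105047587 piv-tips 11.88325647800618
198.7857141494751 163.9285717010498 6.32868766784668 (8, 5, 12, 13) [[0.5497 0.1846 0.038 ]]
228.0 230.0 13.453723907470703 (3, 2, 21, 23) [[0.5434 0.1844 0.038 ]]
[[-0.913  0.408 -0.001]
 [ 0.408  0.913 -0.002]
 [ 0.    -0.002 -1.   ]]
```

Request:
step_arm --targets '[{"travel": [0.3,-0.4,-0.05],"angular": [0,0,-1],"gripper": 1},{"travel": [0.3,-0.4,-0.05],"angular": [0,0,-1],"gripper": 1},{"travel": [0.3,-0.4,-0.05],"angular": [0,0,-1],"gripper": 1},{"travel": [0.3,-0.4,-0.05],"angular": [0,0,-1],"gripper": 1},{"travel": [0.3,-0.4,-0.05],"angular": [0,0,-1],"gripper": 1},{"travel": [0.3,-0.4,-0.05],"angular": [0,0,-1],"gripper": 1},{"travel": [0.3,-0.4,-0.05],"angular": [0,0,-1],"gripper": 1}]'

```text
t: 0.8
tool_pos: [0.4375, 0.326, 0.1778]
tool_rot: [1.791, 2.58, -0.004]
contact_force: [-1.2, 1.4, -0.6]
opening: 0.0855
grip_force: 0.0
```

Request:
step_arm --targets '[{"travel": [0.0,-0.44,0],"angular": [0,0,-1],"gripper": 1},{"travel": [0.0,-0.44,0],"angular": [0,0,-1],"gripper": 1},{"travel": [0.0,-0.44,0],"angular": [0,0,-1],"gripper": 1},{"travel": [0.0,-0.44,0],"angular": [0,0,-1],"gripper": 1},{"travel": [0.0,-0.44,0],"angular": [0,0,-1],"gripper": 1},{"travel": [0.0,-0.44,0],"angular": [0,0,-1],"gripper": 1},{"travel": [0.0,-0.44,0],"angular": [0,0,-1],"gripper": 1}]'

```text
t: 1.5
tool_pos: [0.4351, 0.0652, 0.1789]
tool_rot: [-2.639, -1.704, 0.0]
contact_force: [0.0, -0.3, -0.4]
opening: 0.0854
grip_force: 0.0
```

Request:
step_arm --targets '[{"travel": [0.0,-0.44,0],"angular": [0,0,-1],"gripper": 1},{"travel": [0.0,-0.44,0],"angular": [0,0,-1],"gripper": 1},{"travel": [0.0,-0.44,0],"angular": [0,0,-1],"gripper": 1},{"travel": [0.0,-0.44,0],"angular": [0,0,-1],"gripper": 1},{"travel": [0.0,-0.44,0],"angular": [0,0,-1],"gripper": 1},{"travel": [0.0,-0.44,0],"angular": [0,0,-1],"gripper": 1},{"travel": [0.0,-0.44,0],"angular": [0,0,-1],"gripper": 1}]'

```text
t: 2.2
tool_pos: [0.4356, -0.1978, 0.1787]
tool_rot: [-3.088, -0.569, 0.001]
contact_force: [-0.4, 0.1, 0.2]
opening: 0.0854
grip_force: 0.0
```

Run:
```python
from h import *
d=grab('wrist','w0');print(ctrl.get_obs()['tool_pos'])
cv2.imwrite('pics/w0.png',d['img'][...,::-1])
```

```text
[ 0.43564982 -0.19653099  0.17870012]
```

View pics/w0.png

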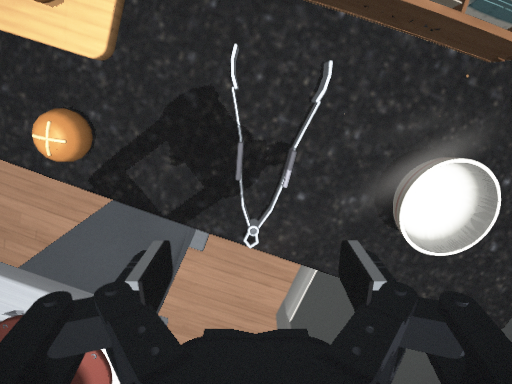

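The wrist view shows the tongs: pads at (240,160) and (290,167), pivot post (253,230), tips at about (235,65) and (325,82). The bowl is at (447,205).

Run:
```python
from h import *
d=pickle.load(open('w0.pkl','rb'))
P=onz(d,[[240,160],[290,167],[253,230],[235,65],[325,82]],.024);print(P.round(4))
m=P[:2].mean(0);t=P[3:].mean(0)
for v in(t-P[2],t-m,m-P[2]):print(np.linalg.norm(v).round(4),np.degrees(np.arctan2(v[1],v[0])).round(1))
print('grip',m.round(4),'from pivot', P[2]+.085*(t-P[2])/np.linalg.norm(t-P[2]))
v=d['img'].max(2);M=((v>95)).astype(np.uint8);M[:,:390]=0;M[:150]=0;M[260:]=0
c,_=cv2.findContours(M,0,1);c=max(c,key=cv2.contourArea);h=cv2.convexHull(c)
(u,w),r=cv2.minEnclosingCircle(c);print(cv2.boundingRect(c),u,w,onz(d,[[u,w]],.057))
Q=onz(d,h.reshape(-1,2),.057);print(cv2.minEnclosingCircle((Q[:,:2]*1000).astype(np.float32)))
```

```text
[[ 0.4388 -0.1781  0.024 ]
 [ 0.4515 -0.2338  0.024 ]
 [ 0.3634 -0.2224  0.024 ]
 [ 0.5308 -0.1389  0.024 ]
 [ 0.5491 -0.2327  0.024 ]]
0.1803 11.7
0.0969 12.0
0.0834 11.4
grip [ 0.4452 -0.206   0.024 ] from pivot [ 0.44664274 -0.20516279  0.024     ]
(393, 150, 109, 106) 446.3035583496094 202.6682586669922 [[ 0.48205973 -0.40145434  0.057     ]]
((480.2948303222656, -401.9022216796875), 67.25193786621094)
```

Request:
step_arm --targets '[{"travel": [0.02,-0.012,-0.06],"angular": [0,0,-0.2],"gripper": 1},{"travel": [0.02,-0.012,-0.12],"angular": [0,0,-0.2],"gripper": 1},{"travel": [0.02,-0.012,-0.18],"angular": [0,0,-0.2],"gripper": 1},{"travel": [0.02,-0.012,-0.22],"angular": [0,0,-0.2],"gripper": 1},{"travel": [0.02,-0.012,-0.25],"angular": [0,0,-0.2],"gripper": 1},{"travel": [0.02,-0.012,-0.27],"angular": [0,0,-0.2],"gripper": 1},{"travel": [0.02,-0.012,-0.285],"angular": [0,0,-0.2],"gripper": 1},{"travel": [0.02,-0.012,-0.295],"angular": [0,0,-0.2],"gripper": 1},{"travel": [0.02,-0.012,-0.295],"angular": [0,0,-0.2],"gripper": 1},{"travel": [0.02,-0.012,-0.295],"angular": [0,0,-0.2],"gripper": 1}]'

```text
t: 3.25
tool_pos: [0.4479, -0.2049, 0.0029]
tool_rot: [3.124, 0.326, 0.002]
contact_force: [0.6, -0.2, -0.2]
opening: 0.0851
grip_force: 0.0
```

Run:
```python
from h import *
d=grab('wrist','w1');print(ctrl.get_obs()['tool_pos'],ctrl.get_obs()['tool_rot'])
cv2.imwrite('pics/w1.png',d['img'][...,::-1])
```

```text
[ 0.44802294 -0.20515247  0.00305496] [3.12363596e+00 3.25361194e-01 2.18591184e-03]
```

View pics/w1.png

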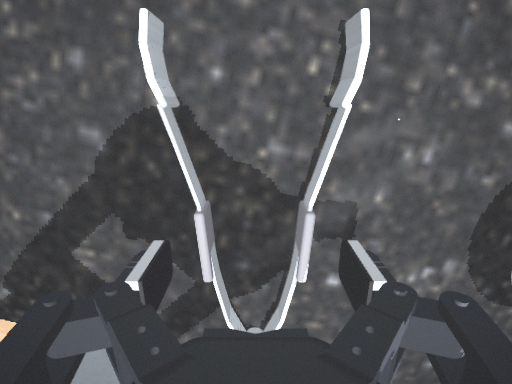

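The tongs are centred between the open fingers: pads at about (203,245) and (308,245), fingers at about (147,265) and (362,265). I'll close to about 52 mm now.

Request:
step_arm --targets '[{"travel": [0,0,0],"angular": [0,0,0],"gripper": 0.75},{"travel": [0,0,0],"angular": [0,0,0],"gripper": 0.65},{"travel": [0,0,0],"angular": [0,0,0],"gripper": 0.61},{"travel": [0,0,0],"angular": [0,0,0],"gripper": 0.61},{"travel": [0,0,0],"angular": [0,0,0],"gripper": 0.61},{"travel": [0,0,0],"angular": [0,0,0],"gripper": 0.61}]' --squeeze 30

```text
t: 3.9
tool_pos: [0.4473, -0.2047, 0.0021]
tool_rot: [-3.125, -0.325, 0.0]
contact_force: [0.2, -0.4, 0.7]
opening: 0.0517
grip_force: 0.0
```

Request:
step_arm --targets '[{"travel": [0,0,0],"angular": [0,0,0],"gripper": 0.59},{"travel": [0,0,0],"angular": [0,0,0],"gripper": 0.59}]'

```text
t: 4.1
tool_pos: [0.4473, -0.2047, 0.0021]
tool_rot: [-3.125, -0.325, 0.0]
contact_force: [0.3, -0.0, 0.2]
opening: 0.0505
grip_force: 0.0
```

Run:
```python
from h import *
d=grab('wrist','w2');o=ctrl.get_obs();print(o['opening'],o['grip_force'])
cv2.imwrite('pics/w2.png',d['img'][...,::-1])
```

```text
0.050079819008687854 0.0
```

View pics/w2.png

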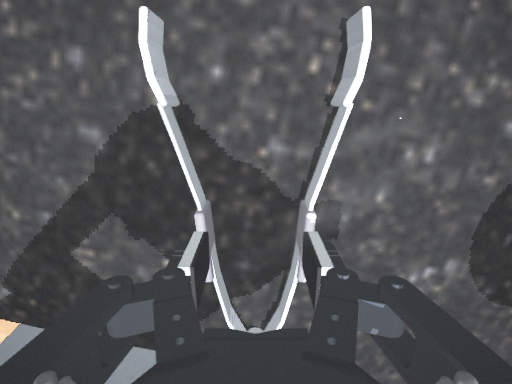

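The fingers have closed to about the pads: inner faces at about (210,250) and (303,250). The tongs are still fully open, with tips at 143 and 370. I'll measure the widths.

Run:
```python
from h import *
d=pickle.load(open('w1.pkl','rb'))
A=onz(d,[[196,213],[206,281],[314,213],[303,281],[140,12],[369,12],[255,332]],.024)
e=pickle.load(open('w2.pkl','rb'))
o=ctrl.get_obs();R=cv2.Rodrigues(o['tool_rot'])[0]
loc=lambda P:((P-o['tool_pos'])@R).round(4)
print(loc(A)); print('TCP axis pts',proj(e,[o['tool_pos']+R@[0,y,-z] for y in(-.025,0,.025) for z in(.003,.019,.035)]).round(0).tolist())
print('tongs w2',loc(onz(e,[[140,10],[371,10],[196,215],[316,215]],.024)))
```

```text
[[ 0.0172 -0.0316 -0.0219]
 [-0.0255 -0.0284 -0.0219]
 [ 0.0172  0.032  -0.022 ]
 [-0.0255  0.0283 -0.0219]
 [ 0.1143 -0.0518 -0.022 ]
 [ 0.1145  0.0516 -0.022 ]
 [-0.0631  0.0003 -0.0219]]
TCP axis pts [[215.0, 227.0], [211.0, 239.0], [206.0, 253.0], [255.0, 227.0], [255.0, 239.0], [255.0, 254.0], [296.0, 227.0], [300.0, 239.0], [304.0, 254.0]]
tongs w2 [[ 0.1144 -0.0518 -0.022 ]
 [ 0.1145  0.0518 -0.022 ]
 [ 0.0158 -0.0318 -0.0219]
 [ 0.0158  0.0326 -0.022 ]]
```

Run:
```python
from h import *
e=pickle.load(open('w2.pkl','rb'));a=pickle.load(open('w1.pkl','rb'))
o=ctrl.get_obs();R=cv2.Rodrigues(o['tool_rot'])[0]
for n,d,y in(('w2',e,.025),('w1',a,.0425)):
  print(n,[(z,proj(d,[o['tool_pos']+R@[.011,-y,-z/1000],o['tool_pos']+R@[-.011,-y,-z/1000]]).round(0).tolist()) for z in(0,5,10,15,20,25,30,40,50)])
i=e['img'][190:330,150:362];j=a['img'][190:330,80:432]
cv2.imwrite('pics/z.png',np.vstack([cv2.resize(i,(704,300),interpolation=2),cv2.resize(j,(704,280),interpolation=2)])[...,::-1])
```

```text
w2 [(0, [[214.0, 209.0], [216.0, 241.0]]), (5, [[213.0, 212.0], [215.0, 245.0]]), (10, [[212.0, 215.0], [214.0, 249.0]]), (15, [[211.0, 218.0], [213.0, 253.0]]), (20, [[210.0, 222.0], [211.0, 257.0]]), (25, [[208.0, 226.0], [210.0, 262.0]]), (30, [[207.0, 230.0], [209.0, 267.0]]), (40, [[203.0, 239.0], [206.0, 278.0]]), (50, [[200.0, 249.0], [203.0, 290.0]])]
w1 [(0, [[186.0, 209.0], [188.0, 241.0]]), (5, [[184.0, 212.0], [187.0, 245.0]]), (10, [[182.0, 215.0], [185.0, 249.0]]), (15, [[180.0, 219.0], [183.0, 253.0]]), (20, [[178.0, 222.0], [181.0, 257.0]]), (25, [[175.0, 226.0], [179.0, 262.0]]), (30, [[173.0, 230.0], [176.0, 267.0]]), (40, [[167.0, 239.0], [171.0, 277.0]]), (50, [[161.0, 249.0], [166.0, 290.0]])]
```

View pics/z.png

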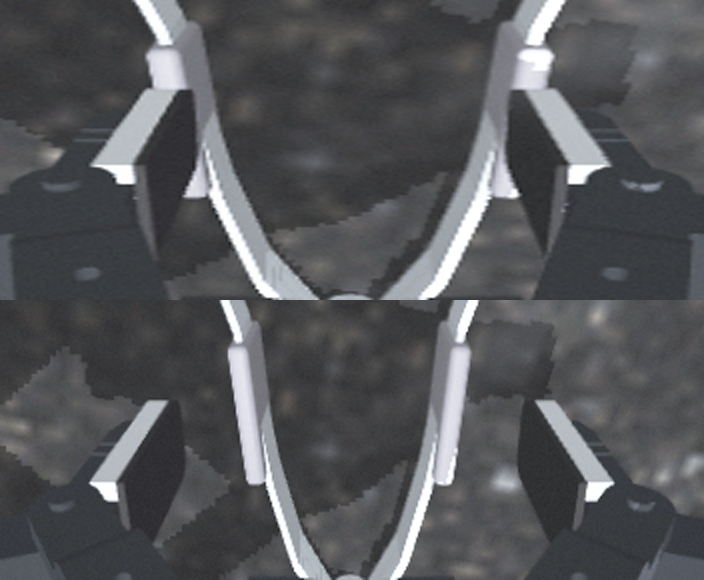

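The zoom shows both fingertips (front edges at about (192,90) and (512,90) in the crop) standing over the tongs' pads, not beside them. Their image rows put the tips about 30 mm higher than the stated TCP implies. That fits the zero grip force. I'll reopen and go down in small steps while watching the force.

Request:
step_arm --targets '[{"travel": [0,0,0],"angular": [0,0,0],"gripper": 1},{"travel": [0,0,0],"angular": [0,0,0],"gripper": 1},{"travel": [0,0,0],"angular": [0,0,0],"gripper": 1},{"travel": [0,0,0],"angular": [0,0,0],"gripper": 1},{"travel": [0,0,-0.005],"angular": [0,0,0],"gripper": 1},{"travel": [0,0,-0.01],"angular": [0,0,0],"gripper": 1},{"travel": [0,0,-0.015],"angular": [0,0,0],"gripper": 1},{"travel": [0,0,-0.015],"angular": [0,0,0],"gripper": 1}]'

```text
t: 4.95
tool_pos: [0.4467, -0.2044, -0.0077]
tool_rot: [-3.124, -0.325, 0.002]
contact_force: [-0.5, 0.1, 0.0]
opening: 0.0853
grip_force: 0.0
```

Run:
```python
from h import *
d=grab('side','s1');w=grab('wrist','w3');o=ctrl.get_obs();p=o['tool_pos'];R=cv2.Rodrigues(o['tool_rot'])[0];print(p,o['opening'],o['contact_force'])
P=[p+R@[0,y,-z] for y in(.0425,-.0425) for z in(.013,.041)]
u=proj(d,P);print(u.round(1))
c=u.mean(0).astype(int);x0,y0=c[0]-40,c[1]-30
i=cv2.resize(d['img'][y0:y0+60,x0:x0+80],(800,600),interpolation=cv2.INTER_CUBIC)
for k,q in enumerate(u):cv2.circle(i,tuple(int(v) for v in (q-[x0,y0]+.5)*10),4,[(255,0,0),(0,255,0)][k%2],-1)
cv2.imwrite('pics/s1.png',i[...,::-1])
```

```text
[ 0.4471303  -0.20464164 -0.00713754] 0.08535087040808596 [-0.13591413  0.32651249 -0.5337052 ]
[[261.1 161.8]
 [261.2 155.4]
 [265.5 174.2]
 [265.6 167.5]]
```

View pics/s1.png

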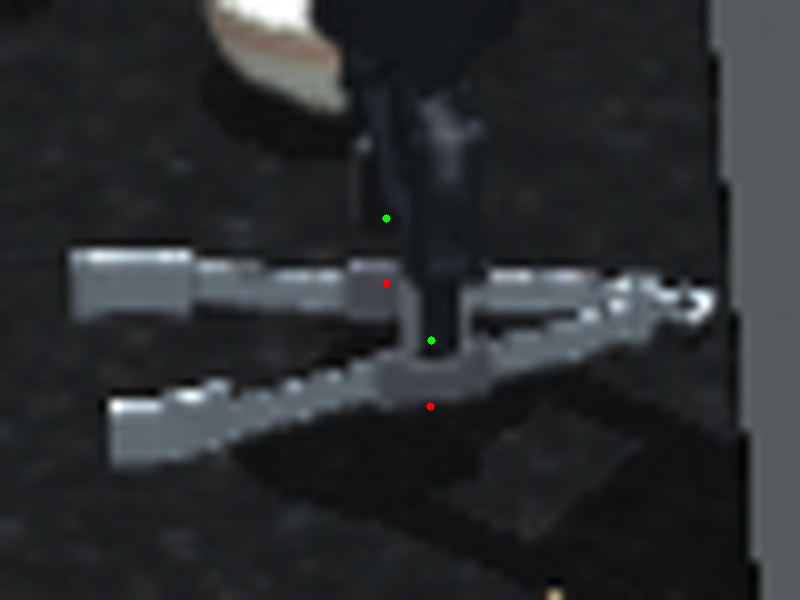

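The side view shows the near fingertip ending at about (438,360), against the predicted (430,407). So the real tips stand about 20–28 mm short of the stated TCP, and I'll go about 13 mm lower and close.

Request:
step_arm --targets '[{"travel": [0,0,-0.005],"angular": [0,0,0],"gripper": 1},{"travel": [0,0,-0.01],"angular": [0,0,0],"gripper": 1},{"travel": [0,0,-0.015],"angular": [0,0,0],"gripper": 1},{"travel": [0,0,-0.02],"angular": [0,0,0],"gripper": 1},{"travel": [0,0,-0.022],"angular": [0,0,0],"gripper": 1},{"travel": [0,0,-0.022],"angular": [0,0,0],"gripper": 0.75},{"travel": [0,0,-0.022],"angular": [0,0,0],"gripper": 0.72}]' --squeeze 30

```text
t: 5.75
tool_pos: [0.4478, -0.205, -0.0195]
tool_rot: [3.124, 0.325, 0.001]
contact_force: [-0.2, -0.0, 0.8]
opening: 0.0619
grip_force: 5.2
```

Request:
step_arm --targets '[{"travel": [0,0,0],"angular": [0,0,0],"gripper": 0.66},{"travel": [0,0,0],"angular": [0,0,0],"gripper": 0.61},{"travel": [0,0,0],"angular": [0,0,0],"gripper": 0.61},{"travel": [0,0,0],"angular": [0,0,0],"gripper": 0.61},{"travel": [0,0,0],"angular": [0,0,0],"gripper": 0.61}]'

```text
t: 6.25
tool_pos: [0.4492, -0.2058, -0.018]
tool_rot: [3.123, 0.324, 0.005]
contact_force: [0.4, 0.7, 7.1]
opening: 0.0525
grip_force: 9.9
```

Request:
step_arm --targets '[{"travel": [0,0,0.01],"angular": [0,0,0],"gripper": 0.61},{"travel": [0,0,0.03],"angular": [0,0,0],"gripper": 0.61},{"travel": [0,0,0.07],"angular": [0,0,0],"gripper": 0.61},{"travel": [0,0,0.12],"angular": [0,0,0],"gripper": 0.61},{"travel": [0,0,0.17],"angular": [0,0,0],"gripper": 0.61},{"travel": [0,0,0.2],"angular": [0,0,0],"gripper": 0.61},{"travel": [0,0,0.2],"angular": [0,0,0],"gripper": 0.61}]'

```text
t: 6.95
tool_pos: [0.4492, -0.206, 0.1038]
tool_rot: [3.12, 0.325, 0.008]
contact_force: [0.3, -0.1, -0.7]
opening: 0.0519
grip_force: 7.3
```

Run:
```python
from h import *
d=grab('side','s2');w=grab('wrist','w4');o=ctrl.get_obs();print(o['tool_pos'],o['tool_rot'],o['opening'],o['grip_force'],o['contact_force'])
c=proj(d,[[.46,-.2,.12]])[0].astype(int);x0,y0=c[0]-60,c[1]-40
i=cv2.resize(d['img'][y0:y0+100,x0:x0+110],(440,400),interpolation=cv2.INTER_CUBIC)
j=cv2.resize(w['img'],(355,266),interpolation=cv2.INTER_AREA)
k=np.zeros((400,795,3),np.uint8);k[:,:440]=i;k[:266,440:]=j
cv2.imwrite('pics/s2.png',k[...,::-1]);print(x0,y0)
```

```text
[ 0.44704708 -0.20457351  0.09976659] [3.12462203e+00 3.25508124e-01 1.62948554e-05] 0.05217665025608048 7.260714545845985 [ 0.44441099  0.7824803  -1.78717259]
199 101
```

View pics/s2.png

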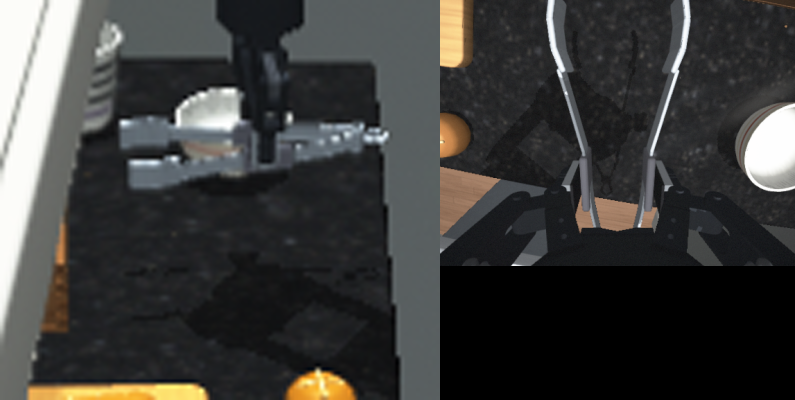

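The tongs are held level, with the side crop showing tips at (141,132) and (145,172) and the pivot at (347,136). In the wrist view the tips are symmetric at about x=550 and 688. Next I carry them to a hover near the bun.

Request:
step_arm --targets '[{"travel": [0.002,0.03,0.03],"angular": [0,0,0.03],"gripper": 0.61},{"travel": [0.005,0.09,0.03],"angular": [0,0,0.06],"gripper": 0.61},{"travel": [0.008,0.16,0.03],"angular": [0,0,0.09],"gripper": 0.61},{"travel": [0.01,0.24,0.03],"angular": [0,0,0.12],"gripper": 0.61},{"travel": [0.012,0.32,0.03],"angular": [0,0,0.15],"gripper": 0.61},{"travel": [0.015,0.4,0.03],"angular": [0,0,0.19],"gripper": 0.61},{"travel": [0.018,0.47,0.03],"angular": [0,0,0.23],"gripper": 0.61},{"travel": [0.021,0.53,0.03],"angular": [0,0,0.26],"gripper": 0.61},{"travel": [0.023,0.57,0.03],"angular": [0,0,0.29],"gripper": 0.61},{"travel": [0.023,0.583,0.03],"angular": [0,0,0.29],"gripper": 0.61}]'

```text
t: 8.05
tool_pos: [0.4594, 0.1469, 0.1156]
tool_rot: [-3.066, -0.683, 0.006]
contact_force: [0.1, 0.4, -1.1]
opening: 0.0522
grip_force: 7.3
```

Request:
step_arm --targets '[{"travel": [0,0,0],"angular": [0,0,0],"gripper": 0.61},{"travel": [0,0,0],"angular": [0,0,0],"gripper": 0.61}]'

```text
t: 8.25
tool_pos: [0.4604, 0.1442, 0.1168]
tool_rot: [3.067, 0.677, -0.003]
contact_force: [-0.6, 0.6, -2.1]
opening: 0.052
grip_force: 7.3
```

Run:
```python
from h import *
w=grab('wrist','w5');o=ctrl.get_obs();print(o['tool_pos'],o['tool_rot'],o['opening'],o['grip_force'],o['contact_force'])
cv2.imwrite('pics/w5.png',cv2.resize(w['img'],(768,576),interpolation=cv2.INTER_CUBIC)[...,::-1])
```

```text
[0.46069912 0.14401789 0.11711703] [ 3.06760491e+00  6.76216819e-01 -2.33389249e-03] 0.05217750978596697 7.274385765194893 [ 0.54922444 -0.86468373 -0.72618489]
```

View pics/w5.png

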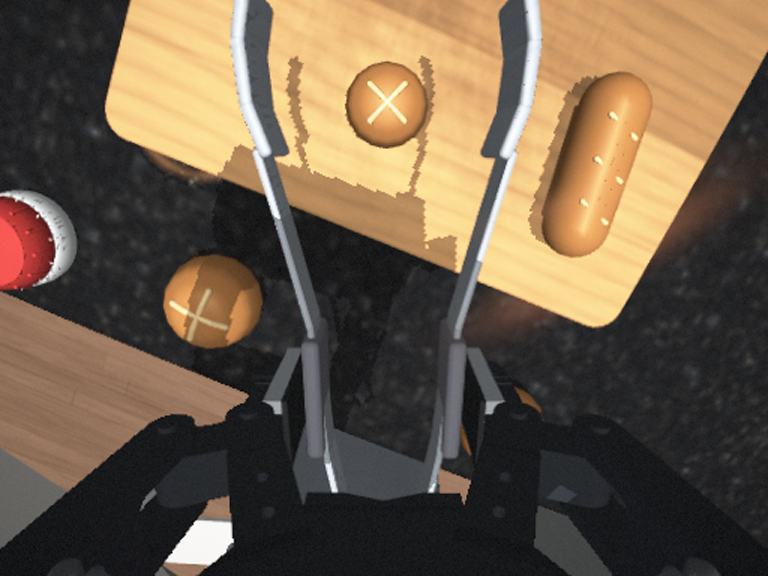

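The wrist view (1.5x scale) shows the tongs' tips open evenly about x=388, with plate rear ends at (262,153) and (512,153). The small bun is centred between them at (387,104), and the roll at (597,163) is clear.

Run:
```python
from h import *
w=pickle.load(open('w5.pkl','rb'));o=ctrl.get_obs();p=o['tool_pos'];R=cv2.Rodrigues(o['tool_rot'])[0]
loc=lambda P:((P-p)@R).round(4)
i=w['img'];h=cv2.cvtColor(i,cv2.COLOR_RGB2HSV)
x0,y0,x1,y1=222,34,292,104
lab=cv2.cvtColor(i,cv2.COLOR_RGB2HSV)[y0:y1,x0:x1]
print(h[70,250],h[50,210],h[60,310])
m=((lab[...,1]>150)&(lab[...,0]<17)).astype(np.uint8)
c,_=cv2.findContours(m,0,1);c=max(c,key=cv2.contourArea);(u,v),r=cv2.minEnclosingCircle(c)
print('bun px',u+x0,v+y0,r,cv2.boundingRect(c))
for uv in([[u+x0,v+y0]],[[387/1.5,104/1.5]]):
  B=onz(w,uv,.037);print('bun',B.round(4),'local',loc(B))
T=onz(w,np.array([[262,153],[512,153]])/1.5,p[2]+.018+.026);print('rear tip local',loc(T))
print('pads',loc(onz(w,np.array([[311,343],[316,455],[457,343],[452,455]])/1.5,p[2]+.018+.024)))
print('yaw',np.degrees(np.arctan2(R[1,0],R[0,0])))
# side-view triangulation of bun
b=pickle.load(open('side0.pkl','rb'));a=pickle.load(open('top0.pkl','rb'))
print(proj(a,B),proj(b,B))
```

```text
[ 17 133 244] [ 17 119 241] [ 15 131 220]
bun px 258.0 69.5 28.517637252807617 (9, 7, 54, 58)
bun [[0.5503 0.1837 0.037 ]] local [[0.0981 0.0017 0.08  ]]
bun [[0.5505 0.1837 0.037 ]] local [[0.0983 0.0017 0.08  ]]
rear tip local [[ 0.0741 -0.0332 -0.0441]
 [ 0.0742  0.0343 -0.0441]]
pads [[ 0.0172 -0.0229 -0.042 ]
 [-0.025  -0.0234 -0.042 ]
 [ 0.0173  0.0226 -0.042 ]
 [-0.025   0.0233 -0.042 ]]
yaw 24.862710743387748
[[199.05465913 163.77584208]] [[225.62834833 230.06542224]]
```

Request:
step_arm --targets '[{"travel": [0.005,0,-0.02],"angular": [0,0,0],"gripper": 0.61},{"travel": [0.005,0,-0.055],"angular": [0,0,0],"gripper": 0.61},{"travel": [0.005,0,-0.095],"angular": [0,0,0],"gripper": 0.61},{"travel": [0.005,0,-0.13],"angular": [0,0,0],"gripper": 0.61},{"travel": [0.005,0,-0.155],"angular": [0,0,0],"gripper": 0.61},{"travel": [0.005,0,-0.17],"angular": [0,0,0],"gripper": 0.61},{"travel": [0.005,0,-0.18],"angular": [0,0,0],"gripper": 0.61},{"travel": [0.005,0,-0.18],"angular": [0,0,0],"gripper": 0.61},{"travel": [0.005,0,-0.18],"angular": [0,0,0],"gripper": 0.61}]'

```text
t: 9.2
tool_pos: [0.4647, 0.145, 0.0105]
tool_rot: [3.068, 0.678, 0.002]
contact_force: [0.3, 0.1, -1.2]
opening: 0.0523
grip_force: 7.3
```

Run:
```python
from h import *
w=grab('wrist','w6');o=ctrl.get_obs();p=o['tool_pos'];R=cv2.Rodrigues(o['tool_rot'])[0];print(p,o['opening'],o['grip_force'],o['contact_force'])
loc=lambda P:((P-p)@R).round(4)
print('exp bun px',proj(w,[[.5503,.1837,.037]]),'exp tips',proj(w,[p+R@[.095,y,-.031] for y in(-.035,.035)]))
h=cv2.cvtColor(w['img'],cv2.COLOR_RGB2HSV);m=((h[...,1]>145)&(h[...,0]<18)).astype(np.uint8)
m[:,:180]=0;m[:,340:]=0;m[120:]=0
c,_=cv2.findContours(m,0,1);c=max(c,key=cv2.contourArea);print(cv2.boundingRect(c),cv2.minEnclosingCircle(c))
```

```text
[0.46497058 0.14508954 0.01079166] 0.05208701946572911 7.272245809435844 [ 0.6774485  -0.40207331 -0.71871566]
exp bun px [[257.99530412  55.94672353]] exp tips [[174.50201706  51.5190398 ]
 [337.1464708   51.75693744]]
(209, 2, 97, 106) ((257.0, 54.4952392578125), 52.50486373901367)
```

Request:
step_arm --targets '[{"travel": [0,0,-0.004],"angular": [0,0,0],"gripper": 0.61},{"travel": [0,0,-0.004],"angular": [0,0,0],"gripper": 0.55},{"travel": [0,0,-0.004],"angular": [0,0,0],"gripper": 0.5},{"travel": [0,0,-0.004],"angular": [0,0,0],"gripper": 0.45},{"travel": [0,0,-0.004],"angular": [0,0,0],"gripper": 0.35},{"travel": [0,0,-0.004],"angular": [0,0,0],"gripper": 0.35},{"travel": [0,0,-0.004],"angular": [0,0,0],"gripper": 0.35},{"travel": [0,0,-0.004],"angular": [0,0,0],"gripper": 0.35}]' --squeeze 40

```text
t: 10.05
tool_pos: [0.4642, 0.1451, 0.0075]
tool_rot: [-3.067, -0.678, -0.0]
contact_force: [-0.1, 0.1, -1.1]
opening: 0.0381
grip_force: 40.1
```

Request:
step_arm --targets '[{"travel": [0,0,0.01],"angular": [0,0,0],"gripper": 0.35},{"travel": [0,0,0.03],"angular": [0,0,0],"gripper": 0.35},{"travel": [0,0,0.06],"angular": [0,0,0],"gripper": 0.35},{"travel": [0,0,0.1],"angular": [0,0,0],"gripper": 0.35},{"travel": [0,0,0.14],"angular": [0,0,0],"gripper": 0.35},{"travel": [0,0,0.175],"angular": [0,0,0],"gripper": 0.35},{"travel": [0,0,0.19],"angular": [0,0,0],"gripper": 0.35},{"travel": [0,0,0.2],"angular": [0,0,0],"gripper": 0.35},{"travel": [0,0,0.2],"angular": [0,0,0],"gripper": 0.35}]'

```text
t: 10.95
tool_pos: [0.4643, 0.1451, 0.1281]
tool_rot: [3.067, 0.678, 0.001]
contact_force: [1.1, -1.0, -2.3]
opening: 0.0385
grip_force: 40.2
```

Run:
```python
from h import *
w=grab('wrist','w7');s=grab('side','s7');o=ctrl.get_obs();p=o['tool_pos'];R=cv2.Rodrigues(o['tool_rot'])[0];print(p,o['opening'],o['grip_force'],o['contact_force'])
h=cv2.cvtColor(w['img'],cv2.COLOR_RGB2HSV);m=((h[...,1]>145)&(h[...,0]<18)).astype(np.uint8)
m[:,:180]=0;m[:,340:]=0;m[120:]=0
c,_=cv2.findContours(m,0,1);c=max(c,key=cv2.contourArea);print(cv2.boundingRect(c),cv2.minEnclosingCircle(c))
# bowl refine from initial top/side views: rim ellipse
for n,box in(('top0',(334,156,386,208)),('side0',(236,118,280,150))):
    d=pickle.load(open(n+'.pkl','rb'));x0,y0,x1,y1=box;g=d['img'].max(2)[y0:y1,x0:x1]
    m=(g>100).astype(np.uint8);c,_=cv2.findContours(m,0,1);c=max(c,key=cv2.contourArea)
    Q=onz(d,cv2.convexHull(c).reshape(-1,2)+[x0,y0],.057)
    (cx,cy),r=cv2.minEnclosingCircle((Q[:,:2]*1000).astype(np.float32));print(n,cx,cy,r,Q.min(0).round(3),Q.max(0).round(3))
```

```text
[0.4633907  0.14494314 0.12645902] 0.038079606162211815 40.23434770584572 [-0.8727499   0.82552383 -1.23674231]
(209, 0, 98, 107) ((257.2041320800781, 52.898345947265625), 53.11540222167969)
top0 476.644775390625 -407.767333984375 61.568511962890625 [ 0.416 -0.469  0.057] [ 0.534 -0.348  0.057]
side0 477.1419372558594 -377.2602233886719 88.07512664794922 [ 0.42  -0.463  0.057] [ 0.532 -0.29   0.057]
```

Request:
step_arm --targets '[{"travel": [-0.003,-0.02,0],"angular": [0,0,-0.02],"gripper": 0.35},{"travel": [-0.01,-0.06,0],"angular": [0,0,-0.06],"gripper": 0.35},{"travel": [-0.018,-0.12,0],"angular": [0,0,-0.12],"gripper": 0.35},{"travel": [-0.028,-0.18,0],"angular": [0,0,-0.18],"gripper": 0.35},{"travel": [-0.037,-0.24,0],"angular": [0,0,-0.24],"gripper": 0.35},{"travel": [-0.046,-0.3,0],"angular": [0,0,-0.3],"gripper": 0.35},{"travel": [-0.055,-0.36,0],"angular": [0,0,-0.36],"gripper": 0.35},{"travel": [-0.065,-0.42,0],"angular": [0,0,-0.42],"gripper": 0.35},{"travel": [-0.074,-0.48,0],"angular": [0,0,-0.48],"gripper": 0.35}]'

```text
t: 11.95
tool_pos: [0.4182, -0.1446, 0.1266]
tool_rot: [-3.14, -0.087, 0.002]
contact_force: [1.5, -0.1, -0.4]
opening: 0.0383
grip_force: 40.3
```

Request:
step_arm --targets '[{"travel": [-0.009,-0.06,0],"angular": [0,0,-0.06],"gripper": 0.35},{"travel": [-0.018,-0.12,0],"angular": [0,0,-0.12],"gripper": 0.35},{"travel": [-0.028,-0.18,0],"angular": [0,0,-0.18],"gripper": 0.35},{"travel": [-0.037,-0.24,0],"angular": [0,0,-0.24],"gripper": 0.35},{"travel": [-0.046,-0.3,0],"angular": [0,0,-0.31],"gripper": 0.35},{"travel": [-0.055,-0.35,0],"angular": [0,0,-0.36],"gripper": 0.35},{"travel": [-0.06,-0.38,0],"angular": [0,0,-0.39],"gripper": 0.35},{"travel": [-0.061,-0.396,0],"angular": [0,0,-0.41],"gripper": 0.35},{"travel": [-0.061,-0.396,0],"angular": [0,0,-0.41],"gripper": 0.35},{"travel": [-0.061,-0.396,0],"angular": [0,0,-0.41],"gripper": 0.35}]'

```text
t: 12.95
tool_pos: [0.3832, -0.3795, 0.1271]
tool_rot: [-3.113, 0.411, 0.001]
contact_force: [-1.0, -0.1, -0.3]
opening: 0.0381
grip_force: 40.3
```

Run:
```python
from h import *
w=grab('wrist','w8');s=grab('side','s8');t=grab('top','t8');o=ctrl.get_obs();p=o['tool_pos'];R=cv2.Rodrigues(o['tool_rot'])[0];print(p,o['opening'],o['grip_force'],o['contact_force'],np.degrees(np.arctan2(R[1,0],R[0,0])),R[2].round(3))
loc=lambda P:((P-p)@R).round(4)
h=cv2.cvtColor(w['img'],cv2.COLOR_RGB2HSV);m=((h[...,1]>130)&(h[...,0]<18)).astype(np.uint8)
m[:,:180]=0;m[:,340:]=0;m[120:]=0
c,_=cv2.findContours(m,0,1);c=max(c,key=cv2.contourArea);print(cv2.boundingRect(c),cv2.minEnclosingCircle(c))
(u,v),_=cv2.minEnclosingCircle(c);B=onz(w,[[u,v]],p[2]+.028);print('bun wrist',B.round(4),loc(B))
for n,d in(('side',s),('top',t)):
    h=cv2.cvtColor(d['img'],cv2.COLOR_RGB2HSV);q=proj(d,B)[0].astype(int);e=proj(d,[[.476,-.406,.03]])[0].round();print(n,'exp bun px',q,'bowl',e)
    M=((h[...,1]>120)&(h[...,0]<22)&(h[...,2]>60)).astype(np.uint8);Z=np.zeros_like(M);y,x=q[1],q[0];Z[y-14:y+14,x-14:x+14]=M[y-14:y+14,x-14:x+14]
    c,_=cv2.findContours(Z,0,1)
    if c:
        c=max(c,key=cv2.contourArea);(u,v),r=cv2.minEnclosingCircle(c);print('bun',u,v,r,onz(d,[[u,v]],p[2]+.028))
    k=(d['img'].max(2)>110).astype(np.uint8);a=pickle.load(open(n+'0.pkl','rb'));x,y=e.astype(int).ravel()
    print('bowl area diff',np.abs(d['img'][y-20:y+20,x-22:x+22].astype(int)-a['img'][y-20:y+20,x-22:x+22]).mean())
```

```text
[ 0.38341998 -0.37942246  0.12743196] 0.0383065290163723 40.34437548805727 [ 0.79464475  0.17608277 -0.96645323] -15.019687346121714 [-0. -0. -1.]
(209, 0, 98, 107) ((257.5, 52.91509246826172), 53.10619354248047)
bun wrist [[ 0.4745 -0.4053  0.1554]] [[ 0.0947  0.0014 -0.028 ]]
side exp bun px [257 106] bowl [257. 136.]
bun 257.5 106.0 4.924529075622559 [[ 0.47389176 -0.41227055  0.15543196]]
bowl area diff 3.613068181818182
top exp bun px [368 179] bowl [357. 182.]
bun 368.375 179.25 5.427173614501953 [[ 0.47469039 -0.40592564  0.15543196]]
bowl area diff 17.81590909090909
```

```bash
python3 -c "
from station import ctrl
print(ctrl.finish_job())"
```

```text
the job is handed in; nothing more can be done
None
```

The job is handed in with the bun still held in the squeezed tongs, measured about 2 mm from the bowl's centre with its underside roughly 8 cm above the rim, at about 13 s of the 40 s allowed.

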